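# Lock the key deposit box with its locking pin

## Task

Lock the key deposit box for the night: pick up the locking pin, put its nose through the slot in the box's front cover and feel along the bolt bar hidden behind it until the pin drops into the bar's hole, then push it fully home so that its collar meets the cover. Let go and leave the pin there, and do not disturb the other things on the desk.

Things in the scene. Friction and masses are not known exactly. Their poses are not given: they have to be found in the camera images.
- key_box: Grey sheet-steel key deposit box fixed to the desk, 190 wide (y), 90 deep (x), 90 mm high; key slit in its top, screwed front cover facing the robot. Origin on the desk under the middle of the cover's outer face; x points level into the box, square to the cover, y along the cover, z up. The cover is 5 mm thick with one level slot, 80 mm wide, 19 mm high, centre 31 mm above the desk.
- slot (a point): Middle of the slot on the cover's outer face; axes as the box's. 35 mm inside that face is the front of an unseen rigid upright bolt bar, 12 mm thick, that closes the slot but for one hole 18 wide (y) x 19 mm high, level with the slot, its middle anywhere up to 24 mm left or right of the slot's middle (differs each time, not reported). Behind the bar it is empty to 85 mm depth.
- locking_pin: Loose locking pin, about 0.3 kg, standing on its foot, a black block 56 (x) x 44 (y) x 44 mm high; origin under the foot's middle, z up. A level round steel shank, 14 mm diameter, points along +x from the block, axis 26 mm above the underside. A collar 29 mm across on it has its front face 66 mm ahead of the origin: fully home, that face meets the cover and the tip is 62 mm inside.
- pin_tip (a point): End of the pin's nose on the shank's axis, 128 mm ahead (x) of the pin's origin and 26 mm above its underside; axes as the pin's. The nose's last 6 mm taper to 8 mm diameter. Held with its axis level with the slot's centre, the foot clears the desk by 5 mm.
- pin_grip (a point): Middle of the flat black grip fin, 73 mm above the foot's underside over its middle. The fin is 14 mm thick (x), 40 mm wide (y) and rises from the block's top at 44 mm to 92 mm: pinch it from above across its thickness, along the pin's x.
- stamp: Bystander: brown wooden rubber stamp, 26x54x67 mm, loose; origin under its middle.
- padlock_a: Bystander: brass padlock lying flat, 72x45x21 mm, loose; origin under its middle.
- tape_rule: Bystander: yellow and black pocket tape measure, 34x83x67 mm, loose; origin under its middle.
- key: Bystander: key with a red tag lying flat, 138x34x4 mm, loose; origin under its middle.
Mind the look-alikes: they are no part of the job. Of the things shaped like the key_box, the grey one is meant. What is shaped like the locking_pin but pink is not meant.

How it is judged (in metres and radians):
At the end, for the whole second after the job is handed in: The pin is through the slot and the bolt bar's hole, its tip at least 55 mm inside the cover's outer face (62 mm is fully home, collar on cover), in line with the box within 0.25 rad, released and at rest (x of pin_tip in the frame of slot between 0.055 and 0.066 m and y of pin_tip in the frame of slot between -0.035 and 0.035 m and z of pin_tip in the frame of slot between -0.01 and 0.01 m and angle between the x axis of locking_pin and the x axis of key_box, either way round below 0.25 rad and linear speed of locking_pin below 0.02 m/s); the robot touches nothing.
It fails at once if a bystander is pushed more than 30 mm from its place (distance of any of stamp, padlock_a, tape_rule, key from where it was at the start of the episode above 0.03 m).
It also fails if it takes over 45 s, if anything falls off the work surface, if the arm or the gripper's body presses on something with over 40 N, if the wrist force passes 120 N, or if a joint passes its speed limit or range.

## Robot

A 6-joint arm with a two-finger parallel gripper is mounted at the origin on the work surface; the furniture and walls round the work are solid. World frame = base frame: x ahead of the robot, y to its left, z up, the work surface at z = 0. Lengths are in m, angles in degrees, forces in N, time in s.
With the tool pointing down it reaches from about 0.4 to 0.825 m from the base axis. Payload 7 kg.
Tool frame: the origin (TCP) lies on the front face of the gripper's body, between the roots of the fingers; the fingertips stand 66 mm ahead of it and the grasp point (between the pads) lies 47 mm ahead of it; z points along the fingers, y is the line along which they close (so a half turn about z gives the same grasp; the last joint's range is limited). The gripper opens to 88 mm and grips with 3 to 60 N. Pads are 19 mm wide; open, the fingers measure 130 mm over their backs; the gripper's body (78 mm by 193 mm) begins 47 mm behind the grasp point.
Start: joints at [86.522, 20.546, 0.682, 0, -70.136, -16.507], TCP at [0.231, 0.634, 0.292] pointing down, gripper open.
Joint ranges: [-176.03, 176.03], [-82.01, 121.73], [-58.28, 71.71], [-173.87, 95.51], [-174.79, -0.11], [-173.66, 173.66]. Speed limits (degrees/s): [136.94, 136.94, 172.46, 180, 180, 180].

## Interface

Orientations are given as [roll, pitch, yaw] about the fixed x, y, z axes, in that order (R = Rz(yaw) Ry(pitch) Rx(roll)).
In Python, from plant import ctrl gives the robot as it stands.
- The arm moves only by the tool send_rows, never from a script. Its argument "deltas" is a list of rows, each a list of 2 entries, a list of its own where there are three numbers: the shift along the tool's x, y, z each as a share of 800 mm, from -1 to 1, then the turn about the tool's z as a share of 90 degrees, from -1 to 1. A call has exactly 5 rows; each row is the pose to reach, as a shift and turn from the pose commanded when the call began, along the tool's axes at that moment; what a row does not reach only later rows make up. A row lasts 1/12 s, in which the tool goes at most 41.7 mm and 7.16 degrees, less where a joint would pass 70% of its speed; a pose out of reach is approached as far as the arm can. A call with a number of a shift or a turn outside -1 to 1 is refused whole. A call with a gripper value outside its range is refused whole. "gripper" is the opening, from 0 (shut) to 1 (fully open), set as the call begins (left out, the last holds). The fingers move at their own pace and stop on an object; the grip force is fixed at half the most. Time passes only in rows, so rows that repeat a pose let the fingers close, or fill a call up. It gives the time, the measured TCP pose, the force, the opening and the grip force at its end, in the units of the state.
- ctrl.get_obs(): the state, without advancing time (a new reading comes with each control period).
- ctrl.snapshot(name): name is "scene" or "top"; returns a dict with "color" (384x512x3 uint8, red, green, blue), "vertical_fov" (degrees; the focal length in pixels is half the picture's height over the tangent of half this angle, whatever the lens; pixels are square), "cx", "cy" (the principal point, pixels), "rvec" (rotation vector, rad) and "tvec" (3), from world to camera coordinates, as OpenCV has them. Camera axes: x right, y down, z forward; pixel columns grow to the right and rows downward; lengths in m; the calibration is good to about 2 mm. A picture is of the moment at which its call begins. There is no depth.
- ctrl.close_job(): hands the job in; it is judged then, once.
Trained networks look in a picture, given as the dict that the camera call returned (one of the last four; its "shot" number tells which), for a name from the list of things; names that differ only in an ending like _2 or _b are one class to them, and where a whole thing is asked for, a point or a joint stands for the part that bears it (a point fixed in the world has none). Each returns a list of dicts, best first, with "conf" (0 to 1); they miss things now and then, are a little off and sometimes report something else, mostly with a low value. They report only what shows in the picture. A call takes as long as a camera call. They do not tell look-alikes from the thing itself.
- ctrl.boxes_of(picture, thing): "xy" ([column, row] as shares, 0 to 1, of the picture: columns of its width, rows of its height, amid what is visible of it).
- ctrl.cut_out(picture, thing): "pixels" (384x512 bool, what is visible of it) and "xy" ([column, row] as shares, 0 to 1, of the picture: columns of its width, rows of its height, amid what is visible of it).
The state is a dict: "clock": time; "joint_pos": joint angles; "qvel": joint speeds; "tau": joint torques, N m; "tool_pos": TCP position; "orientation": TCP orientation; "force": force on the tool from outside, world axes, zero at the start; "moment": the same for the moment, N m; "opening": finger opening in m; "gripper_force": force on a finger pad.
Only numpy, scipy, OpenCV 4.12 (cv2) and the standard library are available. Lean on these libraries where they do the work, as an engineer would, in place of code of your own. Each camera call takes 0.05 s, during which the arm holds its last target. There are 200 camera calls.

## Working session

There is one attempt and no reset: what is moved stays moved. The work goes in short steps, Python scripts to look and compute and a tool call to move; the robot and the scene stay as the last step left them, time stands still between calls to the robot, and variables do not carry over. Pictures are saved under pics/ and viewed, at most 10 in all, crops included, and the job is handed in when it is done.

Besides the shell and the picture viewer there is one more tool, called after "Call:" by a JSON object that holds its "api" and its "payload". send_rows: Moves the arm, as the interface text tells. Shift numbers are shares of 800 mm and turn numbers shares of 90 degrees, none past 1 either way. Its arguments: {"type":"object","properties":{"deltas":{"type":"array","items":{"type":"array"}},"gripper":{"type":"number"}},"required":["deltas"]}

```bash
mkdir -p pics; cat > h.py <<'E'
import numpy as np,cv2,pickle
from plant import ctrl
def K(s):
    f=192/np.tan(np.radians(s["vertical_fov"])/2)
    return np.array([[f,0,s["cx"]],[0,f,s["cy"]],[0,0,1]])
def onplane(s,px,z):
    R=cv2.Rodrigues(np.array(s["rvec"],float))[0];t=np.array(s["tvec"],float)
    d=R.T@np.linalg.inv(K(s))@np.array([px[0],px[1],1.]);c=-R.T@t
    return c+d*(z-c[2])/d[2]
def proj(s,P):
    return cv2.projectPoints(np.array(P,float).reshape(-1,3),np.array(s["rvec"],float),np.array(s["tvec"],float),K(s),None)[0].reshape(-1,2)
def save(s,n,crop=None,k=1):
    im=s["color"][:,:,::-1]
    if crop: im=im[crop[1]:crop[3],crop[0]:crop[2]]
    cv2.imwrite("pics/"+n,cv2.resize(im,None,fx=k,fy=k,interpolation=cv2.INTER_CUBIC))
E
python3 - <<'E'
from h import *
o=ctrl.get_obs();print(o)
S={}
for n in("scene","top"):
    s=ctrl.snapshot(n);S[n]=s
    R=cv2.Rodrigues(np.array(s["rvec"],float))[0];print(n,-R.T@s["tvec"],s["vertical_fov"])
    for t in["key_box","locking_pin","pin_tip","pin_grip","slot","stamp","padlock_a","tape_rule","key"]:
        print(t,[(np.round(np.array(b["xy"])*[512,384]).tolist(),round(b["conf"],2)) for b in ctrl.boxes_of(s,t)])
pickle.dump(S,open("S.pkl","wb"))
cv2.imwrite("pics/a.png",cv2.resize(np.vstack([S["scene"]["color"],S["top"]["color"]])[:,:,::-1],(400,600),interpolation=cv2.INTER_AREA))
save(S["scene"],"s.png",None,1.5);save(S["top"],"t.png",None,1.5)
E
```

```text
{'clock': 0.0, 'joint_pos': array([ 8.65222519e+01,  2.05927622e+01,  6.33163329e-01, -1.94392717e-02,
       -7.01341657e+01, -1.65077420e+01]), 'qvel': array([ 0.03420032, -0.02513718, -0.02746524,  0.03665954,  0.03681095,
        0.11996207]), 'tau': array([ 1.34705337e-03, -5.82720566e+01,  2.93057781e+01,  6.99706122e+00,
        7.29577179e-03, -1.50381425e-04]), 'tool_pos': array([0.23058373, 0.63399661, 0.29120511]), 'orientation': array([ 1.79904907e+02, -9.12452400e-03, -1.99921033e+01]), 'force': array([-0.43514639, -0.66005665, -0.15837854]), 'moment': array([-9.60385114e-05, -4.67536209e-02,  3.64920658e-02]), 'gripper_force': 0.0, 'opening': 0.08724666406255455}
scene [-0.0559986  -0.34928004  0.63568329] 55.38700555968631
key_box [([210.0, 240.0], 0.87)]
locking_pin [([145.0, 172.0], 0.93), ([239.0, 194.0], 0.87)]
pin_tip [([234.0, 197.0], 0.91), ([149.0, 171.0], 0.77)]
pin_grip [([238.0, 199.0], 0.71), ([144.0, 172.0], 0.69)]
slot [([208.0, 239.0], 0.88), ([334.0, 180.0], 0.75), ([272.0, 164.0], 0.54)]
stamp [([345.0, 292.0], 0.55), ([237.0, 198.0], 0.47)]
padlock_a [([238.0, 197.0], 0.16)]
tape_rule [([270.0, 162.0], 0.74)]
key [([200.0, 188.0], 0.49)]
top [0.3393089 0.2435136 1.3871373] 47.38112678536306
key_box [([268.0, 248.0], 0.89), ([282.0, 113.0], 0.71)]
locking_pin [([144.0, 232.0], 0.97), ([237.0, 194.0], 0.7)]
pin_tip [([235.0, 190.0], 0.92), ([142.0, 235.0], 0.92)]
pin_grip [([144.0, 235.0], 0.96), ([238.0, 193.0], 0.86)]
slot [([267.0, 246.0], 0.85), ([285.0, 114.0], 0.55)]
stamp [([355.0, 167.0], 0.75), ([369.0, 195.0], 0.55)]
padlock_a [([359.0, 168.0], 0.75)]
tape_rule [([210.0, 133.0], 0.83), ([237.0, 194.0], 0.29)]
key [([192.0, 202.0], 0.61)]
```

View pics/s.png

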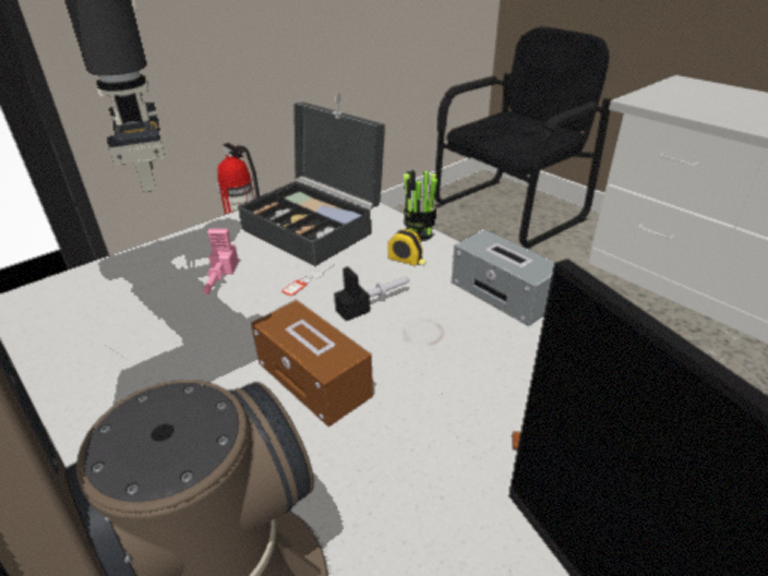

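View pics/t.png

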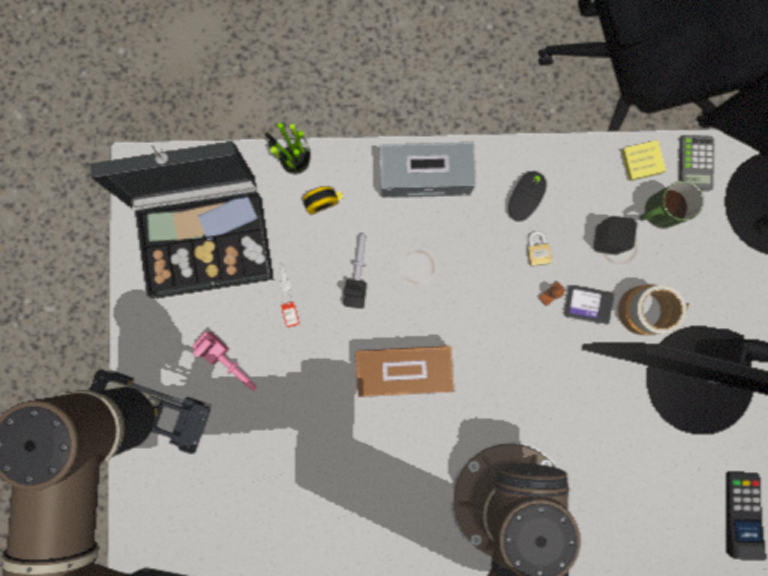

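The first picture shows the scene view (1.5x) and the second the top view (1.5x).

- **Pin candidates (top view, native pixels):** black at (237,194), pink at (144,232). I take the black one.
- **Box candidates:** grey at (285,113), brown at (268,248). I take the grey one, whose cover faces the robot (image bottom).

Next is a close crop of each choice.

```bash
python3 - <<'E'
from h import *
S=pickle.load(open("S.pkl","rb"))
def c(s,x0,y0,w,h,W,H): return cv2.resize(s["color"][y0:y0+h,x0:x0+w,::-1],(W,H),interpolation=cv2.INTER_CUBIC)
t,s=S["top"],S["scene"]
a=np.hstack([c(t,215,145,50,65,400,520)[:300*2],c(t,245,85,80,52,400,260).repeat(1,0) if 0 else np.vstack([c(t,245,88,80,52,400,260),c(s,215,150,80,52,400,260)])])
cv2.imwrite("pics/c.png",a)
E
```

```text
(no output)
```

View pics/c.png

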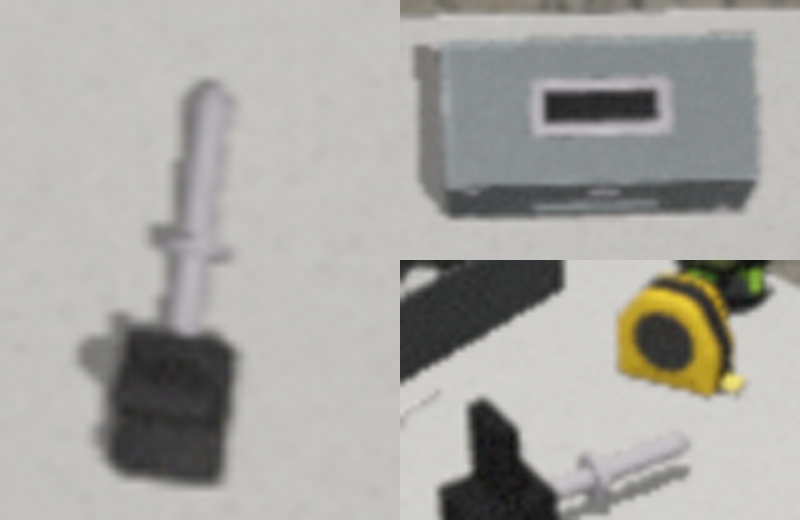

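The left part is the black pin with its nose up (tip at top pixel ~(241.6,155.3)). The right part is the grey box with its cover edge at row ~125–131. The black pin and grey box are confirmed, so I'll fit both poses by silhouette.

```bash
cat >> h.py <<'E'
from scipy.optimize import minimize
def box(x0,x1,y0,y1,z0,z1): return np.array([[x,y,z] for x in(x0,x1) for y in(y0,y1) for z in(z0,z1)],float)
def cyl(x0,x1,r0,r1,zc): 
    a=np.linspace(0,2*np.pi,16,False)
    return np.vstack([np.c_[np.full(16,x),r*np.cos(a),zc+r*np.sin(a)] for x,r in((x0,r0),(x1,r1))])
PIN=[box(-.028,.028,-.022,.022,0,.044),box(-.007,.007,-.02,.02,.044,.092),cyl(.028,.122,.007,.007,.026),cyl(.122,.128,.007,.004,.026),cyl(.061,.066,.0145,.0145,.026)]
BOX=[box(0,.09,-.095,.095,0,.09)]
def place(P,q,z=0): 
    c,s=np.cos(q[2]),np.sin(q[2]); return P@np.array([[c,-s,0],[s,c,0],[0,0,1]]).T+[q[0],q[1],z]
def render(s,M,q,z=0,k=4):
    m=np.zeros((384*k,512*k),np.uint8)
    for P in M: cv2.fillConvexPoly(m,cv2.convexHull((((proj(s,place(P,q,z))+.5)*k-.5)*16).round().astype(np.int32)),255,shift=4)
    return cv2.resize(m,(512,384),interpolation=cv2.INTER_AREA)/255.
def fit(views,M,q0,z=0):
    def cost(q): return sum(np.abs(render(s,M,q,z)-m).sum() for s,m in views)
    for d in(.02,.006):
        r=minimize(cost,q0,method="Nelder-Mead",options=dict(initial_simplex=np.array([q0]+[np.array(q0)+e for e in np.diag([d,d,d*6])]),xatol=1e-5,fatol=.1)); q0=r.x
    return r.x,r.fun,sum(m.sum() for _,m in views)
def masks(s,t,near):
    L=ctrl.cut_out(s,t); L=[b for b in L if np.hypot(*(np.array(b["xy"])*[512,384]-near))<20]
    return L[0]["pixels"].astype(float) if L else None
E
python3 - <<'E'
from h import *
S=pickle.load(open("S.pkl","rb"));t,s=S["top"],S["scene"]
p0=onplane(t,(237,194),.06);b0=onplane(t,(284,127),.05);print(p0,b0)
for n,M,q0,nt,ns in(("locking_pin",PIN,[p0[0],p0[1],0],(237,185),(245,195)),("key_box",BOX,[b0[0],b0[1],0],(284,113),(334,180))):
    q0=np.array(q0); mt,ms=masks(t,n,nt),masks(s,n,ns)
    V=[(x,m) for x,m in((t,mt),(s,ms)) if m is not None]
    print(n,mt is None,ms is None)
    for v in [V]+[[x] for x in V]:
        q,f,tot=fit(v,M,q0);print(q[:2].round(4),np.degrees(q[2]).round(2),f,tot)
E
```

```text
[0.43633544 0.30892001 0.06      ] [0.64191872 0.16043955 0.05      ]
locking_pin False False
[0.4347 0.3145] -8.92 140.62745098039215 1212.0
[0.4332 0.3148] -8.68 50.317647058823525 453.0
[0.4356 0.3143] -9.19 79.96470588235294 759.0
key_box False False
[0.642 0.163] -1.16 434.69803921568626 5041.0
[0.6409 0.1616] -0.05 74.53725490196078 2238.0
[0.6429 0.1631] 0.1 345.8705882352941 2803.0
```

```bash
cat > go.py <<'E'
import sys
from h import *
from scipy.spatial.transform import Rotation as Ro
def go(x,y,z,yaw):
    o=ctrl.get_obs();p=np.array(o["tool_pos"]);w=o["orientation"][2]
    R=Ro.from_euler("xyz",[180,0,w],degrees=True)
    d=R.inv().apply(np.array([x,y,z])-p)
    print("t",round(o["clock"],2),"pos",p.round(4),np.round(o["orientation"],2),"F",np.round(o["force"],1),"open",round(o["opening"],4),"delta",(d/.8).round(4),"turn",round(((w-yaw+180)%360-180)/90,4))
if __name__=="__main__": go(*map(float,sys.argv[1:5]))
E
python3 go.py .4345 .3145 .2 -98.9
```

```text
t 1.2 pos [0.2307 0.6343 0.2921] [180.    -0.   -19.98] F [ 0.3  0.5 -0.3] open 0.0875 delta [0.376  0.2886 0.1152] turn 0.8768
```

Call:
{"api": "send_rows", "payload": {"deltas": [[[0.376,0.289,0.03],0.877],[[0.376,0.289,0.03],0.877],[[0.376,0.289,0.03],0.877],[[0.376,0.289,0.03],0.877],[[0.376,0.289,0.03],0.877]], "gripper": 1}}

```text
clock: 1.62
tool_pos: [0.3429, 0.4572, 0.2791]
orientation: [-180.0, 0.0, -56.1]
force: [1.4, 0.8, -1.0]
opening: 0.0874
gripper_force: 0.0
```

```bash
python3 go.py .4345 .3145 .2 -98.9
```

```text
t 1.62 pos [0.3429 0.4572 0.2791] [-1.7998e+02  1.0000e-02 -5.6120e+01] F [ 1.4  0.8 -1. ] open 0.0874 delta [0.2119 0.0044 0.0988] turn 0.4754
```

Call:
{"api": "send_rows", "payload": {"deltas": [[[0.212,0.004,0.05],0.475],[[0.212,0.004,0.05],0.475],[[0.212,0.004,0.1],0.475],[[0.212,0.004,0.1],0.475],[[0.212,0.004,0.1],0.475]]}}

```text
clock: 2.03
tool_pos: [0.4354, 0.3134, 0.1972]
orientation: [179.9, -0.1, -92.1]
force: [-0.6, 0.2, -0.8]
opening: 0.0877
gripper_force: 0.0
```

```bash
python3 go.py .4345 .3145 .12 -98.9; python3 - <<'E'
from h import *
s=ctrl.snapshot("scene");save(s,"d.png",(190,110,350,230),4)
t=ctrl.snapshot("top");pickle.dump((s,t),open("S2.pkl","wb"))
E
```

```text
t 2.03 pos [0.4354 0.3134 0.1972] [ 1.7992e+02 -7.0000e-02 -9.2060e+01] F [-0.6  0.2 -0.8] open 0.0877 delta [-0.0013  0.0012  0.0965] turn 0.076
```

View pics/d.png

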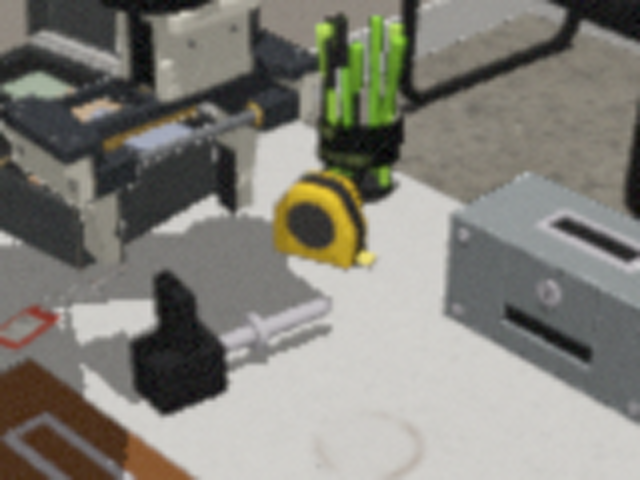

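The open fingers, tips at crop (100,250) and (235,200), sit either side of the fin at (170,290). I can go straight down.

Call:
{"api": "send_rows", "payload": {"deltas": [[[-0.001,0.001,0.0],0.076],[[-0.001,0.001,0.03],0.076],[[-0.001,0.001,0.06],0.076],[[-0.001,0.001,0.09],0.076],[[-0.001,0.001,0.097],0.076]]}}

```text
clock: 2.55
tool_pos: [0.4331, 0.3169, 0.1187]
orientation: [179.9, -0.2, -98.4]
force: [-0.1, -0.8, 0.7]
opening: 0.0878
gripper_force: 0.0
```

Call:
{"api": "send_rows", "payload": {"deltas": [[[0,0,0],0],[[0,0,0],0],[[0,0,0],0],[[0,0,0],0],[[0,0,0],0]], "gripper": 0}}

```text
clock: 2.97
tool_pos: [0.4346, 0.3182, 0.1226]
orientation: [-179.9, 0.1, -98.4]
force: [0.1, -0.2, 0.9]
opening: 0.06
gripper_force: 0.0
```

Call:
{"api": "send_rows", "payload": {"deltas": [[[0,0,0],0],[[0,0,0],0],[[0,0,0],0],[[0,0,0],0],[[0,0,0],0]]}}

```text
clock: 3.38
tool_pos: [0.4343, 0.3177, 0.1214]
orientation: [-180.0, 0.0, -98.4]
force: [0.6, -0.0, 0.6]
opening: 0.0265
gripper_force: 0.0
```

```bash
python3 - <<'E'
from h import *
import os
s0,t0=pickle.load(open("S2.pkl","rb"))
# box pose refinement: vertical/hor edges via colour mask of grey box in top + scene (grabcut-free): use cut_out again, average
b=np.array([.641,.162,0.])
for i in range(2):
    s=ctrl.snapshot("scene");t=ctrl.snapshot("top")
    mt=masks(t,"key_box",(284,113));ms=masks(s,"key_box",(334,180))
    for x,m in((t,mt),(s,ms)):
        if m is None: print("none");continue
        q,f,tot=fit([(x,m)],BOX,b);print("box",q[:2].round(4),np.degrees(q[2]).round(2),f,tot)
    for x,nr in((t,(237,185)),(s,(245,195))):
        for n in("slot","pin_tip"): print(n,[((np.array(k["xy"])*[512,384]).round(1).tolist(),round(k["conf"],2)) for k in ctrl.boxes_of(x,n)])
save(s,"e.png",(200,110,390,235),4)
pickle.dump((s,t,mt,ms),open("S3.pkl","wb"))
E
python3 go.py .4345 .3145 .125 -98.9
```

```text
box [0.6403 0.1614] 0.29 77.32941176470587 2204.0
box [0.6435 0.1623] -0.3 319.4274509803921 2879.0
slot [([264.6, 247.5], 0.71), ([286.1, 112.4], 0.58)]
pin_tip [([141.2, 235.4], 0.72)]
slot [([334.7, 183.9], 0.75), ([206.9, 238.5], 0.63)]
pin_tip [([237.8, 195.7], 0.88), ([148.9, 174.3], 0.83)]
box [0.6407 0.1613] 0.13 63.937254901960785 2227.0
box [0.6431 0.1659] -0.86 286.6313725490196 2903.0
slot [([266.1, 247.9], 0.7), ([284.4, 111.9], 0.61)]
pin_tip [([140.2, 233.1], 0.73)]
slot [([335.4, 182.1], 0.95), ([208.3, 238.0], 0.7)]
pin_tip [([236.9, 196.9], 0.82), ([147.9, 172.2], 0.57)]
t 4.18 pos [0.4342 0.3177 0.1214] [180.     0.   -98.44] F [ 0.7  0.  -1.5] open 0.0138 delta [ 0.0039 -0.0009 -0.0046] turn 0.0051
```

```bash
python3 - <<'E'
from h import *
s,t,mt,ms=pickle.load(open("S3.pkl","rb"))
print(proj(s,[[.6415,.202,.031],[.6415,.122,.031]]),"seen left (316.4,188.5) right(338,198.2)")
E
python3 go.py .47 .168 .1264 -90
```

```text
[[313.80893085 187.08429315]
 [335.73495602 199.228136  ]] seen left (316.4,188.5) right(338,198.2)
t 4.18 pos [0.4342 0.3177 0.1214] [180.     0.   -98.44] F [ 0.7  0.  -1.5] open 0.0138 delta [ 0.1785 -0.0717 -0.0063] turn -0.0938
```

View pics/e.png

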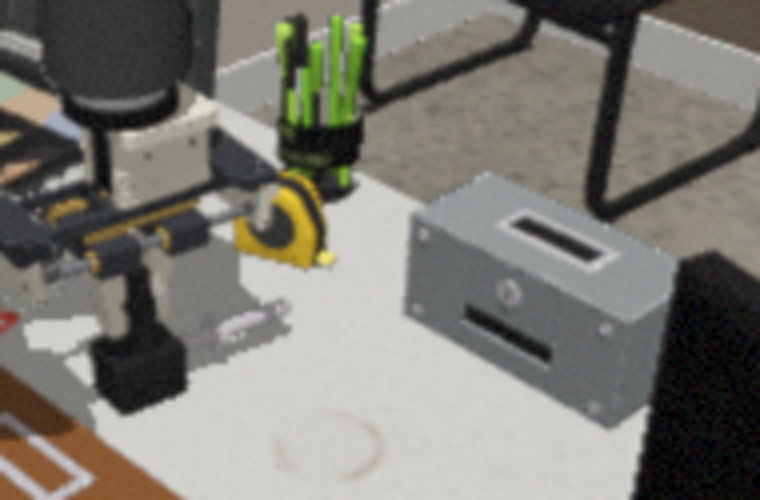

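The pin is pinched by its fin at crop (140,310). The monitor hides part of the box, so I'll refine the box pose from its corner pixels.

```bash
python3 - <<'E'
from h import *
from scipy.optimize import least_squares
s,t,mt,ms=pickle.load(open("S3.pkl","rb"))
sc=lambda p:np.array(p)/4+[200,110]-.4
tc=lambda p:np.array(p)/5+[245,88]-.4
L,Rr=.095,-.095
A=[[.09,L,.09],[0,L,.09],[0,L,0],[0,Rr,.09],[0,Rr,0],[0,.04,.031],[0,-.04,.031]]
a=sc([(487,175),(413,215),(405,312),(630,320),(612,427),(464,312),(551,353)])
B=[[.09,L,.09],[.09,Rr,.09],[0,Rr,.09],[0,L,.09],[0,L,0],[0,Rr,0]]
b=tc([(42,38),(355,38),(357,180),(47,190),(47,215),(343,210)])
def f(q,w): 
    r=[]
    if w&1:r.append(proj(s,place(np.array(A),q))-a)
    if w&2:r.append(proj(t,place(np.array(B),q))-b)
    return np.vstack(r).ravel()
for w in(1,2,3):
    r=least_squares(f,[.64,.16,0],args=(w,),loss="soft_l1");print(w,r.x[:2].round(4),np.degrees(r.x[2]).round(2),r.cost,f(r.x,w).round(1).tolist())
E
```

```text
1 [0.6457 0.1595] 1.36 2.614010442646361 [0.6, -1.5, -0.7, -0.9, -0.5, 0.4, 0.5, 0.1, 0.1, 0.4, -0.4, -0.6, 0.3, 1.0]
2 [0.6411 0.1595] -0.14 1.5047133839931703 [-0.1, 0.2, 0.3, -1.0, 0.7, 0.1, -0.6, -0.8, -0.2, 0.7, -0.2, 0.6]
3 [0.6429 0.1586] 0.52 6.324933310249952 [0.9, -1.1, -0.8, -0.6, -0.6, 0.7, -0.1, 0.8, -0.6, 1.2, -0.7, -0.2, -0.2, 1.7, -0.1, -0.0, 0.2, -1.9, 1.0, -0.9, -0.3, -1.0, 0.1, 0.5, 0.1, -0.3]
```

Call:
{"api": "send_rows", "payload": {"deltas": [[[0.0,0.0,-0.012],0],[[0.04,-0.016,-0.012],-0.03],[[0.08,-0.032,-0.012],-0.06],[[0.12,-0.05,-0.012],-0.094],[[0.12,-0.05,-0.012],-0.094]]}}

```text
clock: 4.6
tool_pos: [0.459, 0.2119, 0.131]
orientation: [179.8, -0.1, -90.0]
force: [-1.1, 0.4, -3.5]
opening: 0.0139
gripper_force: 30.0
```

```bash
python3 go.py .475 .14 .1264 -89.7
```

```text
t 4.6 pos [0.459  0.2119 0.131 ] [ 1.7985e+02 -1.3000e-01 -8.9960e+01] F [-1.1  0.4 -3.5] open 0.0139 delta [ 0.0898 -0.02    0.0057] turn -0.0029
```

Call:
{"api": "send_rows", "payload": {"deltas": [[[0.03,-0.01,0.003],-0.003],[[0.06,-0.02,0.006],-0.003],[[0.09,-0.02,0.006],-0.003],[[0.09,-0.02,0.006],-0.003],[[0.09,-0.02,0.006],-0.003]]}}

```text
clock: 5.02
tool_pos: [0.4755, 0.1436, 0.1265]
orientation: [180.0, -0.0, -89.8]
force: [-0.1, 0.6, -2.6]
opening: 0.0138
gripper_force: 30.0
```

```bash
python3 - <<'E'
from h import *
s=ctrl.snapshot("scene");t=ctrl.snapshot("top")
a=cv2.resize(s["color"][145:225,250:370,::-1],(600,400),interpolation=cv2.INTER_CUBIC)
cv2.imwrite("pics/f.png",a)
o=ctrl.get_obs();p=o["tool_pos"]
print(p,proj(s,[[p[0]+.128,p[1],.031]]),proj(t,[[p[0]+.128,p[1],.031]]))
b=cv2.resize(t["color"][110:180,235:335,::-1],(600,420),interpolation=cv2.INTER_CUBIC);cv2.imwrite("pics/g.png",b)
E
python3 go.py .475 .14 .1264 -89.7
```

```text
[0.47595303 0.14509    0.12664743] [[320.3659601  200.98999809]] [[288.85062058 140.22644361]]
t 5.12 pos [0.476  0.1451 0.1266] [-1.7997e+02  2.0000e-02 -8.9740e+01] F [ 0.4  0.3 -2.7] open 0.0139 delta [0.0064 0.0012 0.0003] turn -0.0004
```

View pics/f.png

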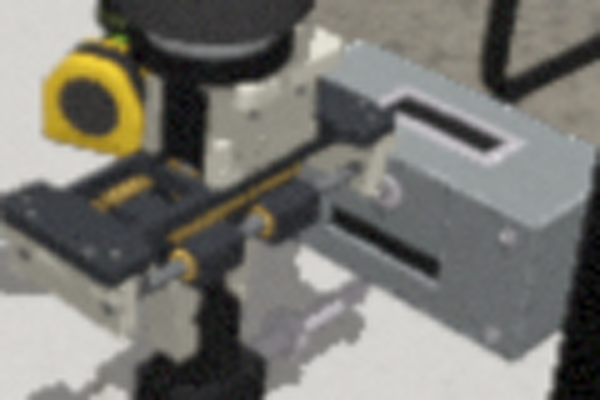

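View pics/g.png

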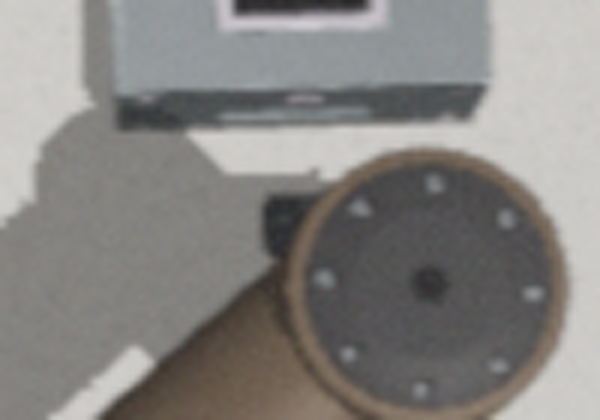

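The pin nose at f.png (360,288) points level at the slot (330–438, 210–275), slightly right of its middle, as predicted. In g.png the arm hides the pin. I'll shift y slightly and advance through the slot.

Call:
{"api": "send_rows", "payload": {"deltas": [[[0.0075,0,0],0],[[0.0075,0.0,0],0],[[0.0075,-0.02,0],0],[[0.0075,-0.035,0],0],[[0.0075,-0.045,0],0]]}}

```text
clock: 5.53
tool_pos: [0.5128, 0.1397, 0.1264]
orientation: [-180.0, 0.0, -89.7]
force: [0.6, 0.5, -3.7]
opening: 0.0137
gripper_force: 30.0
```

```bash
python3 go.py .535 .139 .1264 -89.7
```

```text
t 5.53 pos [0.5128 0.1397 0.1264] [-1.7996e+02  1.0000e-02 -8.9660e+01] F [ 0.6  0.5 -3.7] open 0.0137 delta [ 0.001  -0.0278 -0.    ] turn 0.0004
```

Call:
{"api": "send_rows", "payload": {"deltas": [[[0,-0.005,0],0],[[0,-0.01,0],0],[[0,-0.015,0],0],[[0,-0.02,0],0],[[0,-0.02,0],0]]}}

```text
clock: 5.95
tool_pos: [0.5283, 0.1392, 0.1262]
orientation: [-180.0, -0.0, -89.7]
force: [-0.2, 0.7, -3.3]
opening: 0.0141
gripper_force: 30.0
```

Call:
{"api": "send_rows", "payload": {"deltas": [[[0,-0.005,0],0],[[0,-0.01,0],0],[[0,-0.015,0],0],[[0,-0.018,0],0],[[0,-0.018,0],0]]}}

```text
clock: 6.37
tool_pos: [0.5428, 0.1392, 0.1262]
orientation: [-180.0, 0.0, -89.7]
force: [0.3, 0.3, -3.1]
opening: 0.014
gripper_force: 30.0
```

Call:
{"api": "send_rows", "payload": {"deltas": [[[0,-0.002,0],0],[[0,-0.004,0],0],[[0,-0.006,0],0],[[0,-0.008,0],0],[[0,-0.008,0],0]]}}

```text
clock: 6.78
tool_pos: [0.5482, 0.139, 0.126]
orientation: [179.9, -0.0, -89.7]
force: [-2.1, -0.7, -2.4]
opening: 0.0139
gripper_force: 30.0
```

Call:
{"api": "send_rows", "payload": {"deltas": [[[0,-0.001,0],0],[[0,-0.002,0],0],[[0,-0.003,0],0],[[0,-0.003,0],0],[[0,-0.003,0],0]]}}

```text
clock: 7.2
tool_pos: [0.5487, 0.1382, 0.1255]
orientation: [179.7, -0.1, -89.8]
force: [-9.5, -0.6, 0.6]
opening: 0.0142
gripper_force: 30.0
```

Contact with the bar at about 9 N. I'll sweep towards +y.

Call:
{"api": "send_rows", "payload": {"deltas": [[[-0.0025,0,0],0],[[-0.005,0,0],0],[[-0.0075,0,0],0],[[-0.01,0,0],0],[[-0.0125,0,0],0]]}}

```text
clock: 7.62
tool_pos: [0.5487, 0.1477, 0.1251]
orientation: [179.7, -0.1, -89.8]
force: [-5.6, -3.7, -3.8]
opening: 0.0137
gripper_force: 30.1
```

Call:
{"api": "send_rows", "payload": {"deltas": [[[-0.0025,-0.001,0],0],[[-0.005,-0.001,0],0],[[-0.0075,-0.001,0],0],[[-0.01,-0.001,0],0],[[-0.0125,-0.001,0],0]]}}

```text
clock: 8.03
tool_pos: [0.5489, 0.1573, 0.1247]
orientation: [179.6, -0.2, -89.8]
force: [-6.3, -3.1, -3.7]
opening: 0.014
gripper_force: 30.2
```

Call:
{"api": "send_rows", "payload": {"deltas": [[[-0.0025,0,-0.001],0],[[-0.005,0,-0.0015],0],[[-0.0075,0,-0.0015],0],[[-0.01,0,-0.0015],0],[[-0.0125,0,-0.0015],0]]}}

```text
clock: 8.45
tool_pos: [0.5488, 0.1672, 0.1259]
orientation: [179.6, -0.2, -89.8]
force: [-6.8, -3.5, -4.0]
opening: 0.0143
gripper_force: 30.2
```

Call:
{"api": "send_rows", "payload": {"deltas": [[[-0.0025,0,0],0],[[-0.005,0,0],0],[[-0.0075,0,0],0],[[-0.01,0,0],0],[[-0.0125,0,0],0]]}}

```text
clock: 8.87
tool_pos: [0.5521, 0.1797, 0.1276]
orientation: [-179.9, 0.0, -89.7]
force: [0.0, 0.3, -2.8]
opening: 0.0138
gripper_force: 30.0
```

The force dropped to zero and x moved forward, so the nose is in the hole. I'll push on gently.

Call:
{"api": "send_rows", "payload": {"deltas": [[[0,-0.002,0.001],0],[[0,-0.004,0.001],0],[[0,-0.006,0.001],0],[[0,-0.006,0.001],0],[[0,-0.006,0.001],0]]}}

```text
clock: 9.28
tool_pos: [0.5567, 0.1792, 0.1267]
orientation: [-180.0, 0.0, -89.7]
force: [0.2, -0.5, -3.4]
opening: 0.0136
gripper_force: 30.0
```

Call:
{"api": "send_rows", "payload": {"deltas": [[[0,-0.004,0],0],[[0,-0.008,0],0],[[0,-0.012,0],0],[[0,-0.016,0],0],[[0,-0.019,0],0]]}}

```text
clock: 9.7
tool_pos: [0.572, 0.1793, 0.1265]
orientation: [180.0, -0.0, -89.7]
force: [-0.4, -0.3, -3.7]
opening: 0.014
gripper_force: 30.0
```

Call:
{"api": "send_rows", "payload": {"deltas": [[[0,-0.001,0],0],[[0,-0.003,0],0],[[0,-0.005,0],0],[[0,-0.007,0],0],[[0,-0.007,0],0]]}}

```text
clock: 10.12
tool_pos: [0.5752, 0.1789, 0.126]
orientation: [179.8, -0.1, -89.7]
force: [-8.3, 1.0, 1.2]
opening: 0.0139
gripper_force: 30.0
```

The collar met the cover where expected. I'll release with a small opening so the fingers stay clear of the cover.

Call:
{"api": "send_rows", "payload": {"deltas": [[[0,0.002,0],0],[[0,0.003,0],0],[[0,0.003,0],0],[[0,0.003,0],0],[[0,0.003,0],0]], "gripper": 0.45}}

```text
clock: 10.53
tool_pos: [0.5753, 0.1796, 0.1271]
orientation: [-179.9, 0.0, -89.7]
force: [0.5, 0.5, -0.7]
opening: 0.0376
gripper_force: 0.0
```

Call:
{"api": "send_rows", "payload": {"deltas": [[[0,0,-0.005],0],[[0,0,-0.02],0],[[0,0,-0.05],0],[[0,0,-0.09],0],[[0,0,-0.12],0]]}}

```text
clock: 10.95
tool_pos: [0.5752, 0.1794, 0.225]
orientation: [-179.9, 0.0, -89.7]
force: [-0.5, -0.3, -0.3]
opening: 0.0394
gripper_force: 0.0
```

Call:
{"api": "send_rows", "payload": {"deltas": [[[0,0.05,-0.05],0],[[0,0.1,-0.05],0],[[-0.05,0.15,-0.05],0],[[-0.1,0.2,-0.05],0],[[-0.15,0.2,-0.05],0]]}}

```text
clock: 11.37
tool_pos: [0.4227, 0.2707, 0.264]
orientation: [-180.0, 0.1, -89.8]
force: [0.7, 1.5, -0.5]
opening: 0.0391
gripper_force: 0.0
```

```bash
python3 - <<'E'
from h import *
s=ctrl.snapshot("scene")
cv2.imwrite("pics/h.png",cv2.resize(s["color"][145:225,250:370,::-1],(720,480),interpolation=cv2.INTER_CUBIC))
print(ctrl.get_obs()["force"],ctrl.get_obs()["opening"])
E
```

```text
[-0.67353024  6.14607993  2.32230366] 0.03988424728283989
```

View pics/h.png

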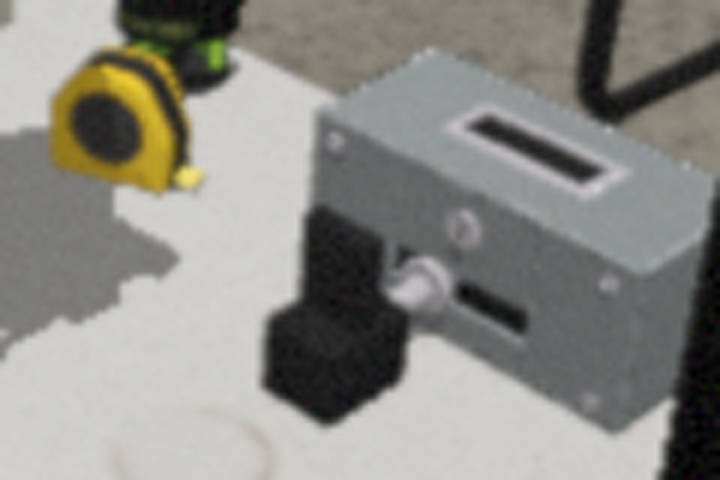

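The collar at (435,275) sits on the cover with the shank through the slot. The pin is upright and free, and the gripper is clear. I'll let the arm settle, then hand in.

Call:
{"api": "send_rows", "payload": {"deltas": [[[0,0,0],0],[[0,0,0],0],[[0,0,0],0],[[0,0,0],0],[[0,0,0],0]]}}

```text
clock: 11.83
tool_pos: [0.4259, 0.2709, 0.2624]
orientation: [180.0, -0.0, -89.8]
force: [-0.6, 0.4, -0.0]
opening: 0.0396
gripper_force: 0.0
```

```bash
python3 -c "
from plant import ctrl
print(ctrl.get_obs()['force']);print(ctrl.close_job())"
```

```text
[-0.62068971  0.43958626 -0.02661967]
the job is handed in; nothing more can be done
None
```

The locking pin is through the slot and the bolt bar's hole with its collar against the cover, released with the gripper clear, and the job was handed in at about 12 s; the hand-in gave no verdict.

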